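# Shut the belt box and hold the pedal lever over its pivot post

### The job

Shut the open lid of the grey belt box fully. Then pick up the cast lever by its balance point and hold it still and level with the bore of its hub centred right over the pivot post beside the box, about 3 cm of air above the post's top, its arm pointing squarely across the shut lid, so that a colleague can fit the bearing. Finish while holding it there: do not lower it onto the post or let go, and leave the cup, jar, wrench and brush where they are.

Things in the scene. Friction and masses are not known exactly. Their poses are not given: they have to be found in the camera images.
- lid (a joint): Hinged flat lid of the belt box, 160 (front to back) x 220 x 8 mm thick. Angle in rad: 0 = shut, growing as it opens upward; it stands open at 0.5 to 0.95 at first. The hinge is stiff: the lid stays at any angle and needs about 1 to 2 N at its front edge to be pushed down; nothing latches it.
- lid_hinge (a point): Middle of the lid's hinge line, on the underside of the lid at the box's far rim, 85.5 mm above the table. This frame turns with the lid: its y axis is the hinge line; the lid reaches 160 mm along its -x and 110 mm to each side along y; its outer face is at z = +8 mm. Opening turns it positively about +y, so the edge at -x goes up.
- lid_handle (a point): Grip point in the head of the lid's black knob, 43 mm above the lid's underside (head 28 mm across, its top 51 mm above the lid's underside, on a thinner neck), 130 mm from the hinge line, half-way along it. It turns with the lid.
- housing: The grey sheet-metal belt box, open-topped, 160 x 220 x 85 mm high, fixed to the table; origin under its centre on the table, x from its front to its hinge side, y along its 220 mm length, z up. With a foot plate (90 x 85 x 12 mm) and the pivot post beside its -y end. Pulleys lie low inside, below the rim.
- post_top (a point): Centre of the top of the upright steel pivot post, 125 mm above the table, 45 mm out from the box's -y end wall and half-way between front and back. Post 22 mm thick in its upper 48 mm, with a wider shoulder (36 mm) below. Axes as housing: the shut lid lies along +y from here.
- lever: Cast metal lever, 0.48 to 0.75 kg, lying flat on the table. A heavy round hub (56 mm across, 40 mm high, 30 mm bore, axis z) and from it a straight slim arm along +x, 16 mm wide, 20 mm high (12 to 32 mm above the hub's underside). Origin: centre of the hub's underside.
- lever_hub (a point): Centre of the hub's underside on the bore's axis (same point as lever). Axes of the lever: x along the arm, z up. At the arm's far end, 200 mm from here, a round pin 22 mm across and 36 mm high reaches down to the level of the hub's underside.
- lever_balance (a point): The lever's balance point (its centre of mass seen from above): on the arm, 56 mm from the hub axis towards the pin, at half the arm's height, 26 mm above the hub's underside. Axes of the lever: x along the arm towards the pin, z up.
- cup: Bystander: brown fired-clay cup, 76 mm across, 85 mm high; origin under its centre.
- jar: Bystander: closed glass jar, 64 mm across, 90 mm high; origin under its centre.
- wrench: Bystander: steel wrench, 180 mm long, lying flat along its x; origin under its middle.
- brush: Bystander: brush, 180 mm long, lying flat along its x; origin under its middle.
Mind the look-alikes: they are no part of the job. What is meant by the lever is not blue or yellow, and is the larger of those in its own colour.

How it is judged (in metres and radians):
On the way, in this order (a step that is already met when the one before it is completed fails the run):
1. the lid is shut while the lever still lies on the table (value of joint lid below 0.04 rad and height (world z) of lever_hub below 0.01 m), for 0.2 s.
2. the lever is lifted clear of the table in the fingers (height (world z) of lever_balance above 0.08 m and contact force between the fingers and lever above 2 N), for 0.2 s.
At the end, for the whole second after the job is handed in: Lid under 0.04 rad; lever gripped within 25 mm of its balance point, still, touching neither box, lid nor post; hub underside 12 to 60 mm above the post top, bore within 12 mm of the post axis, tilt under 0.08 rad, arm over the lid within 0.14 rad of the box's length (value of joint lid below 0.04 rad and horizontal distance between lever_hub and post_top below 0.012 m and z of lever_hub in the frame of post_top between 0.012 and 0.06 m and angle between lever_balance's own z axis and vertical below 0.08 rad and angle between the x axis of lever_balance and the y axis of post_top, either way round below 0.14 rad and y of lever_balance in the frame of post_top above 0.03 m and distance between the grasp point and lever_balance below 0.025 m and contact force between the fingers and lever above 2 N and contact force between lever and housing below 0.2 N and linear speed of lever below 0.02 m/s and angular speed of lever below 0.1 rad/s); the arm keeps its last pose, push and grip.
It fails at once if the cup is moved more than 3 cm (distance of cup from where it was at the start of the episode above 0.03 m).
It fails at once if the jar is moved more than 3 cm (distance of jar from where it was at the start of the episode above 0.03 m).
It fails at once if the wrench is moved more than 3 cm (distance of wrench from where it was at the start of the episode above 0.03 m).
It fails at once if the brush is moved more than 3 cm (distance of brush from where it was at the start of the episode above 0.03 m).
It fails at once if the lever is lowered onto the post (horizontal distance between lever_hub and post_top below 0.012 m and z of lever_hub in the frame of post_top below 0 m).
It also fails if it takes over 59 s, if anything falls off the work surface, if the arm or the gripper's body presses on something with over 40 N, if the wrist force passes 120 N, or if a joint passes its speed limit or range.

### The arm

A 6-joint arm with a two-finger parallel gripper is mounted at the origin on the work surface. World frame = base frame: x ahead of the robot, y to its left, z up, the work surface at z = 0. Lengths are in mm, angles in rad, forces in N, time in s.
With the tool pointing down it reaches from about 225 to 725 mm from the base axis. Payload 3.1 kg.
Tool frame: the origin (TCP) lies at the centre of the arm's flange, where the gripper is bolted on; the fingertips stand 173 mm ahead of it and the grasp point (between the pads) lies 155 mm ahead of it; z points along the fingers, y is the direction in which the jaws open and shut (so a half turn about z gives the same grasp; the last joint's range is limited). The gripper opens to 85 mm and grips with 20 to 120 N. Pads are 22 mm wide; open, the fingers measure 114 mm over their backs; the gripper's body (76 mm by 85 mm) begins 54 mm behind the grasp point. The pads swing forward as they close: fully open they stand 13 mm farther back than shut.
Start: joints at [-1.274, 0.048, 0.099, 1.622, 0, 1.443], TCP at [216.358, -478.338, 404.712] pointing down, gripper open.
Joint ranges: [-2.91, 2.91], [-0.99, 1.94], [-1.21, 1.42], [-2.12, 2.29], [-1.49, 1.47], [-3.14, 3.14]. Speed limits (rad/s): [2.79, 2.79, 3.14, 3.14, 3.14, 3.14].

### API

Orientations are given as a 3x3 rotation matrix whose columns are the frame's x, y, z axes.
In Python, from bench import env gives the robot as it stands.
- The arm moves only by the tool drive_tool, never from a script. Its argument "motion" is a list of rows, each an object of numbers: "dx", "dy", "dz": the shift along the tool's x, y, z in units of 40 mm (1.0 is 40 mm); "wx", "wy", "wz": the turn, a rotation vector about the tool's x, y, z in units of 5 degrees (1.0 is 5 degrees); "fingers": the finger opening in mm, from 0 to 85.4. In form: [{"dx": .., "dy": .., "dz": .., "wx": .., "wy": .., "wz": .., "fingers": ..}, ...]. A call has 1 to 20 rows; each row is the pose to reach, as a shift and turn from the pose commanded when the call began, along the tool's axes at that moment; what a row does not reach only later rows make up. A row lasts 1/8 s, in which the tool goes at most 62.5 mm and 10.7 degrees, less where a joint would pass 70% of its speed; a pose out of reach is approached as far as the arm can. A call with a gripper value outside its range is refused whole. The fingers move at their own pace and stop on an object; "newtons" is the grip in N (left out, the last holds). Time passes only in rows, so rows that repeat a pose let the fingers close. It gives the time, the measured TCP pose, the force and the opening at its end, in the units of the state.
- env.get_state(): the state, without advancing time (a new reading comes with each control period).
- env.capture(name): name is "side" or "top" or "wrist"; returns a dict with "pixels" (400x640x3 uint8, blue, green, red), "mtx" (3x3 intrinsics, pixels), "R" (3x3) and "t" (3): a world point X has camera coordinates R X + t. Camera axes: x right, y down, z forward; pixel columns grow to the right and rows downward; lengths in mm; the calibration is good to about 2 mm. A picture is of the moment at which its call begins. There is no depth.
- env.job_done(): hands the job in, once; it reports no verdict.
Trained networks look in a picture, given as the dict that the camera call returned (one of the last four; its "shot" number tells which), for a name from the list of things; names that differ only in an ending like _2 or _b are one class to them, and where a whole thing is asked for, a point or a joint stands for the part that bears it (a point fixed in the world has none). Each returns a list of dicts, best first, with "conf" (0 to 1); they miss things now and then, are a little off and sometimes report something else, mostly with a low value. They report only what shows in the picture. A call takes as long as a camera call. They do not tell look-alikes from the thing itself.
- env.recognise(picture, thing): "point" ([x, y, z] in mm, in world coordinates, good to about 4 mm: the middle of the surface that is visible of it).
- env.regions_of(picture, thing): "pixels" (400x640 bool, what is visible of it).
- env.place_of(picture, thing): "point" ([x, y, z] in mm, in world coordinates, good to about 4 mm: a listed point, or the origin of a listed thing).
The state is a dict: "t": time; "joint_positions": joint angles; "joint_vel": joint speeds; "joint_torque": joint torques, N m; "ee_pos": TCP position; "orientation": TCP orientation; "force": force on the tool from outside, world axes, zero at the start; "torque": the same for the moment, N m; "finger_gap": finger opening in mm.
Only numpy, scipy, OpenCV 4.12 (cv2) and the standard library are available. Lean on these libraries where they do the work, as an engineer would, in place of code of your own. Each camera call takes 0.05 s, during which the arm holds its last target.

## Working session

There is one attempt and no reset: what is moved stays moved. The work goes in short steps, Python scripts to look and compute and a tool call to move; the robot and the scene stay as the last step left them, time stands still between calls to the robot, and variables do not carry over. Pictures are saved under pics/ and viewed, and the job is handed in when it is done.

Besides the shell and the picture viewer there is one more tool, called after "Request:" as a command line: name --argument value ..., lists and objects as JSON in quotes. drive_tool: Moves the arm, as the interface text tells. Its arguments: {"type":"object","properties":{"motion":{"type":"array","items":{"type":"object","properties":{"dx":{"type":"number"},"dy":{"type":"number"},"dz":{"type":"number"},"wx":{"type":"number"},"wy":{"type":"number"},"wz":{"type":"number"},"fingers":{"type":"number"}}}},"newtons":{"type":"number"}},"required":["motion"]}

```bash
ls; mkdir -p pics; python3 - <<'E'
from bench import env
import cv2,numpy as np
np.set_printoptions(precision=3,suppress=True)
s=env.get_state();print({k:np.round(v,3) for k,v in s.items()})
for n in ("side","top","wrist"):
    p=env.capture(n);cv2.imwrite(f"pics/{n}0.png",p["pixels"]);print(n,p["mtx"],p["R"],p["t"])
    for th in ("lid_hinge","lid_handle","housing","post_top","lever","lever_hub","lever_balance","cup","jar","wrench","brush"):
        try:
            for d in env.place_of(p,th): print(th,np.round(d["point"]),round(d["conf"],2))
        except Exception as e: print(th,e)
E
```

```text
pics
{'t': np.float64(0.0), 'joint_positions': array([-1.274,  0.049,  0.098,  1.622,  0.   ,  1.443]), 'joint_vel': array([ 0.001,  0.   ,  0.001,  0.001, -0.   ,  0.001]), 'joint_torque': array([  0.   , -33.879,  32.001,   0.02 ,  -0.   ,  -0.   ]), 'ee_pos': array([ 216.313, -478.125,  403.501]), 'orientation': array([[ 0.911,  0.412, -0.001],
       [ 0.412, -0.911,  0.002],
       [ 0.   , -0.002, -1.   ]]), 'force': array([-0.033, -0.16 ,  0.719]), 'torque': array([-0.014, -0.05 ,  0.027]), 'finger_gap': np.float64(85.384)}
side [[397.551   0.    316.035]
 [  0.    397.551 195.088]
 [  0.      0.      1.   ]] [[-0.817 -0.576  0.006]
 [-0.44   0.617 -0.653]
 [ 0.373 -0.536 -0.757]] [ 432.389  344.035 1313.215]
lid_hinge [667. 156.  85.] 0.92
lid_handle [583. 138. 190.] 0.8
lid_handle [768.  -7.  -4.] 0.68
housing [587. 140.  -3.] 0.65
housing [418. 432.   1.] 0.57
post_top [620. -12. 129.] 0.91
post_top [764.  -4.  -1.] 0.43
lever [ 504. -274.   -0.] 0.72
lever [ 468. -107.   -3.] 0.68
lever [ 710. -510.    3.] 0.58
lever [770.  -8.  -2.] 0.53
lever [ 352. -570.   -2.] 0.45
lev
[... 1012 characters left out ...]
. -514.    1.] 0.7
lever_hub [ 471. -104.    1.] 0.66
lever_balance [ 729. -459.   22.] 0.81
lever_balance [ 563. -261.   25.] 0.78
lever_balance [ 435. -126.   17.] 0.6
lever_balance [ 386. -576.   14.] 0.55
cup [766.  -5.   2.] 0.91
jar [ 770. -202.    1.] 0.72
jar [ 504. -273.   -1.] 0.58
jar [666. 160.  85.] 0.28
wrench [ 447. -438.    1.] 0.93
brush [418. 437.  -3.] 0.66
brush [ 560. -260.   28.] 0.23
wrist [[281.118   0.    316.68 ]
 [  0.    281.118 194.412]
 [  0.      0.      1.   ]] [[ 0.412 -0.911  0.001]
 [-0.864 -0.391  0.317]
 [-0.288 -0.131 -0.949]] [-526.32  -40.2   380.27]
lever [ 345. -568.    1.] 0.6
lever_hub [ 346. -571.   -2.] 0.95
lever_balance [ 386. -579.   18.] 0.73
```

View pics/side0.png

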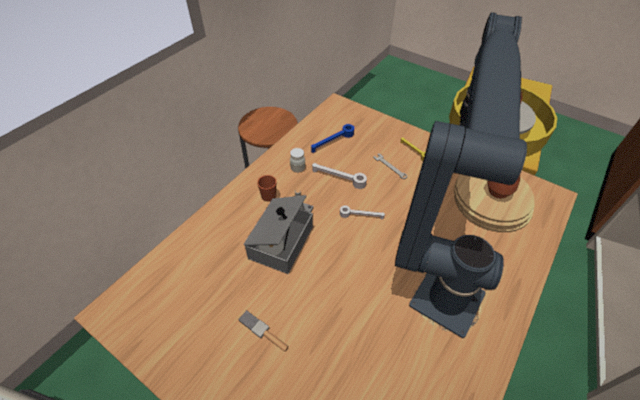

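View pics/top0.png

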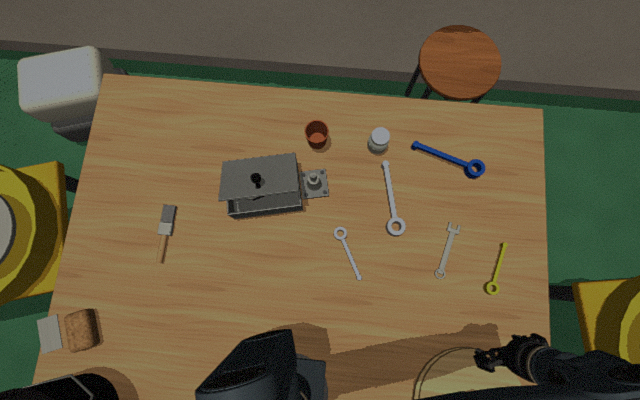

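Lever candidates in the top picture are: large grey (396,227), small grey (340,233), blue (476,168) and yellow (492,288). By the description it is the large grey one, at about (505,-275) mm. I'll check that in a crop and triangulate.

```bash
cat > h.py <<'E'
from bench import env
import cv2,numpy as np
np.set_printoptions(precision=3,suppress=True)
def tri(ps,uvs):
    A=[];b=[]
    for p,(u,v) in zip(ps,uvs):
        M=p["mtx"]@np.c_[p["R"],p["t"]]
        for r,c in ((0,u),(1,v)):
            q=M[r]-c*M[2];A.append(q[:3]);b.append(-q[3])
    return np.linalg.lstsq(np.array(A),np.array(b),rcond=None)[0]
def proj(p,X):
    c=(np.atleast_2d(X)@p["R"].T+p["t"])@p["mtx"].T
    return c[:,:2]/c[:,2:]
def onplane(p,uv,z):
    d=p["R"].T@np.linalg.inv(p["mtx"])@np.array([uv[0],uv[1],1.]);o=-p["R"].T@p["t"]
    return o+d*(z-o[2])/d[2]
def rel(grasp,yaw):
    """TCP-down goal: grasp pt world mm, tool x yaw rad -> row units"""
    from scipy.spatial.transform import Rotation as Ro
    s=env.get_state();R0=np.array(s["orientation"]);
    c,q=np.cos(yaw),np.sin(yaw)
    G=np.array([[c,q,0],[q,-c,0],[0,0,-1.]])
    d=R0.T@(np.array(grasp)+[0,0,155]-s["ee_pos"])/40
    w=np.degrees(Ro.from_matrix(R0.T@G).as_rotvec())/5
    print("t",s["t"],"d",d,"w",w,"F",s["force"])
E
python3 - <<'E'
from h import *
s=env.capture("side");t=env.capture("top")
for n,p,(x,y,w,h) in (("s",s,(300,130,100,80)),("t",t,(320,140,160,150))):
    cv2.imwrite(f"pics/crop_{n}.png",cv2.resize(p["pixels"][y:y+h,x:x+w],None,fx=5 if n=="t" and 0 else 4,fy=4,interpolation=cv2.INTER_CUBIC))
# lever segmentation on table: rectify the top view on plane z=32
for p in (s,t):
    for r in env.regions_of(p,"lever"):
        m=r["pixels"];ys,xs=np.nonzero(m);print(r["conf"],xs.mean(),ys.mean(),m.sum())
    print('--')
    for th in("lid","housing"):
        for r in env.regions_of(p,th):
            ys,xs=np.nonzero(r["pixels"]);print(th,r["conf"],xs.min(),xs.max(),ys.min(),ys.max())
E
```

```text
0.86 333.82246376811594 137.02898550724638 276
0.8 342.8568075117371 175.25352112676057 426
0.74 275.0420693575895 221.48834565093804 1759
0.66 280.8082676094642 233.37748164264346 3677
0.56 357.834808259587 212.64306784660766 339
--
lid 0.75 244 306 195 245
housing 0.73 245 313 193 274
0.93 453.84319119669874 160.28060522696012 727
0.88 391.25346534653465 203.03366336633664 505
0.76 346.7548387096774 250.11290322580646 310
0.65 495.2113636363636 272.64772727272725 440
0.23 267.69621661721067 185.33086053412464 5392
--
lid 0.7 217 298 153 201
lid 0.51 304 329 120 149
housing 0.58 218 328 153 218
```

View pics/crop_t.png

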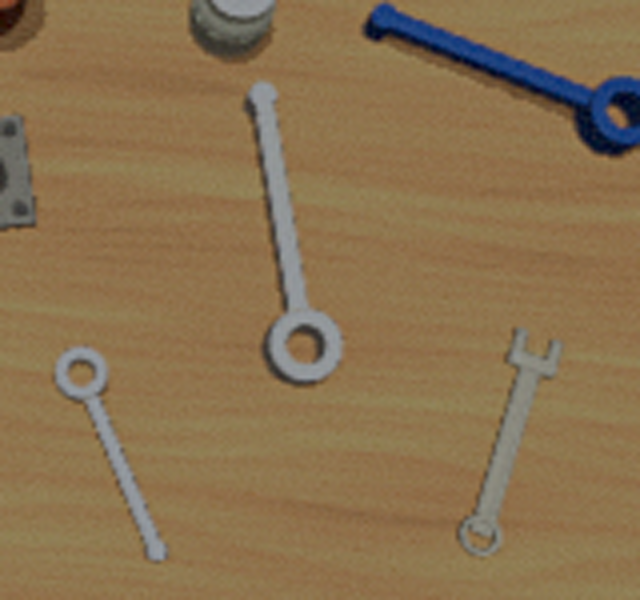

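View pics/crop_s.png

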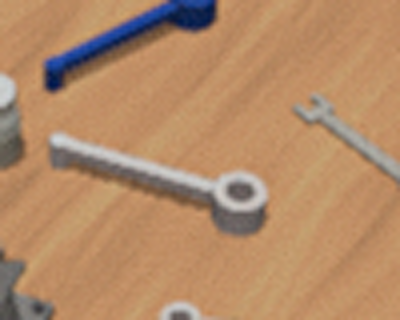

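The close crop confirms it: the large grey lever has its hub top at top px (396.2,226.2) and side px (360,177.2), and its pin top at (385.5,163.5) and (315.5,165). The smaller one at top px (340,233) is a look-alike. Next I triangulate and work out the lid push.

```bash
python3 - <<'E'
from h import *
s=env.capture("side");t=env.capture("top")
h=tri([t,s],[(396.2,226.2),(360,177.2)]);p=tri([t,s],[(385.5,163.5),(315.5,165)]);print("hub top",h,"pin top",p,np.linalg.norm((p-h)[:2]),np.degrees(np.arctan2(*(p-h)[1::-1])))
print(onplane(t,(396.2,226.2),40),onplane(t,(385.5,163.5),36),onplane(s,(360,177.2),40))
post=[];hin=[];hou=[]
for _ in range(2):
  for n in("side","top"):
    c=env.capture(n)
    for th,l in(("post_top",post),("lid_hinge",hin),("housing",hou),("lid_handle",[])):
        d=env.place_of(c,th)
        for e in d[:2]: print(n,th,np.array(e["point"]),round(e["conf"],2))
x=np.array([.975,.224,0]);y=np.array([-.224,.975,0])
H=np.array([665,157,0.])
P=H-120*x-60*y;print(P)
rel([P[0],P[1],250-155+18],np.radians(13))
rel([P[0],P[1],190+18],np.radians(13))
rel([P[0],P[1],93+18],np.radians(13))
for n,c,(X,Y,w,hh) in (("s",s,(230,180,100,100)),("t",t,(205,140,140,90))):
    cv2.imwrite(f"pics/box_{n}.png",cv2.resize(c["pixels"][Y:Y+hh,X:X+w],None,fx=5,fy=5,interpolation=cv2.INTER_CUBIC))
E
```

```text
hub top [ 502.855 -272.131   42.427] pin top [ 697.453 -230.992   33.832] 198.89900957700613 11.936854427740135
[ 503.142 -272.602   40.   ] [ 699.103 -229.917   36.   ] [ 503.917 -274.207   40.   ]
side post_top [622.  -11.8 129. ] 0.62
side post_top [ 498.5 -275.7   -1.2] 0.52
side lid_hinge [668.8 152.8  83.6] 0.75
side housing [587.  142.4   4.3] 0.68
side lid_handle [582.6 139.1 190.5] 0.65
top post_top [619.7 -12.4 124.3] 0.93
top post_top [ 447.6 -435.5    1.2] 0.39
top lid_hinge [665.5 161.6  86.5] 0.72
top housing [587.3 142.3  -0.8] 0.82
top lid_handle [576.4 141.8 194.8] 0.78
top lid_handle [ 562.7 -261.6   25.9] 0.57
side post_top [621.3 -11.6 128.9] 0.59
side lid_hinge [666.7 159.   82.6] 0.81
side lid_hinge [ 498.6 -274.5   -3.5] 0.18
side housing [584.1 143.6   0.2] 0.84
side lid_handle [582.7 140.3 190.7] 0.96
top post_top [620.1 -10.4 123. ] 0.86
top lid_hinge [663.9 160.   83.8] 0.96
top housing [587.1 137.6   0.5] 0.62
top housing [770.5  -3.3   2.9] 0.17
top lid_handle [ 767.4 -203.6    1.9] 0.75
top lid_handle [575.4 140.4 196. ] 0.56
[561.44  71.62   0.  ]
t 3.3 d [13.527 -8.971  3.418] w [-0.001 -0.     2.268] F [-0.191 -1.192  0.503]
t 3.3 d [13.527 -8.971  1.043] w [-0.001 -0.     2.268] F [-0.191 -1.192  0.503]
t 3.3 d [13.527 -8.971  3.468] w [-0.001 -0.     2.268] F [-0.191 -1.192  0.503]
```

View pics/box_t.png

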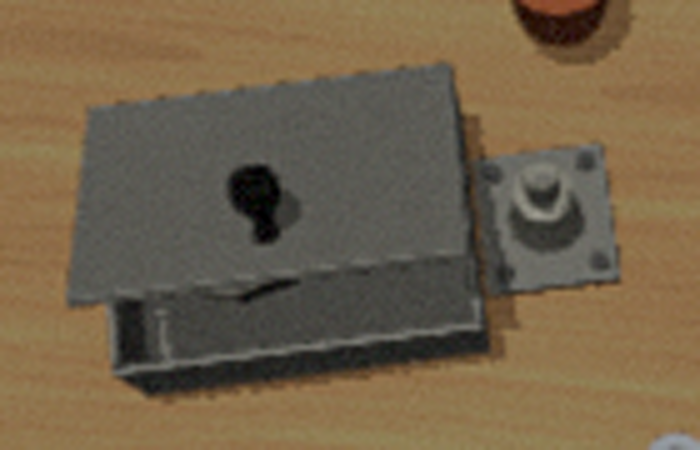

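View pics/box_s.png

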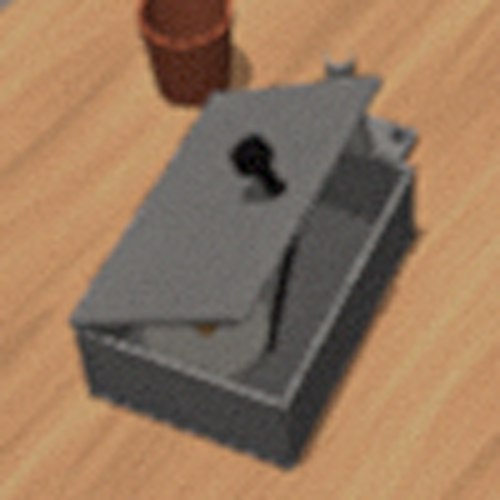

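Request:
drive_tool --motion '[{"dx":13.5,"dy":-9.0,"dz":0,"wz":2.3,"fingers":0},{"dx":13.5,"dy":-9.0,"dz":0,"wz":2.3,"fingers":0},{"dx":13.5,"dy":-9.0,"dz":0,"wz":2.3,"fingers":0},{"dx":13.5,"dy":-9.0,"dz":0,"wz":2.3,"fingers":0},{"dx":13.5,"dy":-9.0,"dz":0,"wz":2.3,"fingers":0},{"dx":13.5,"dy":-9.0,"dz":0,"wz":2.3,"fingers":0},{"dx":13.5,"dy":-9.0,"dz":0,"wz":2.3,"fingers":0},{"dx":13.5,"dy":-9.0,"dz":0,"wz":2.3,"fingers":0},{"dx":13.5,"dy":-9.0,"dz":0,"wz":2.3,"fingers":0},{"dx":13.5,"dy":-9.0,"dz":0,"wz":2.3,"fingers":0},{"dx":13.5,"dy":-9.0,"dz":0,"wz":2.3,"fingers":0},{"dx":13.5,"dy":-9.0,"dz":0,"wz":2.3,"fingers":0},{"dx":13.5,"dy":-9.0,"dz":0,"wz":2.3,"fingers":0},{"dx":13.5,"dy":-9.0,"dz":0,"wz":2.3,"fingers":0}]'

```text
invalid input
```

Request:
drive_tool --motion '[{"dx":1.0,"dy":-0.7,"dz":0.0,"wx":0.0,"wy":0.0,"wz":0.2,"fingers":0.0}]'

```text
t: 3.42
ee_pos: [240.6, -437.6, 404.0]
orientation: [[0.92, 0.392, -0.0], [0.392, -0.92, -0.0], [-0.0, 0.0, -1.0]]
force: [1.0, -0.2, 1.0]
finger_gap: 69.7
```

Request:
drive_tool --motion '[{"dx":12.5,"dy":-8.3,"dz":0.0,"wx":0.0,"wy":0.0,"wz":2.1,"fingers":0.0},{"dx":12.5,"dy":-8.3,"dz":0.0,"wx":0.0,"wy":0.0,"wz":2.1,"fingers":0.0}]'

```text
t: 3.68
ee_pos: [308.1, -333.7, 404.7]
orientation: [[0.976, 0.219, 0.001], [0.219, -0.976, -0.0], [0.001, 0.0, -1.0]]
force: [1.2, -0.7, -0.1]
finger_gap: 32.2
```

```bash
python3 -c "
from h import *
rel([561,72,248],np.radians(13))"
```

```text
t 3.675 d [ 8.393 -8.509  0.045] w [ 0.005 -0.006 -0.066] F [ 1.178 -0.728 -0.1  ]
```

Request:
drive_tool --motion '[{"dx":8.4,"dy":-8.5,"dz":0.0,"wx":0.0,"wy":0.0,"wz":0.0,"fingers":0.0},{"dx":8.4,"dy":-8.5,"dz":0.0,"wx":0.0,"wy":0.0,"wz":0.0,"fingers":0.0},{"dx":8.4,"dy":-8.5,"dz":0.0,"wx":0.0,"wy":0.0,"wz":0.0,"fingers":0.0},{"dx":8.4,"dy":-8.5,"dz":0.0,"wx":0.0,"wy":0.0,"wz":0.0,"fingers":0.0},{"dx":8.4,"dy":-8.5,"dz":0.0,"wx":0.0,"wy":0.0,"wz":0.0,"fingers":0.0},{"dx":8.4,"dy":-8.5,"dz":0.0,"wx":0.0,"wy":0.0,"wz":0.0,"fingers":0.0},{"dx":8.4,"dy":-8.5,"dz":0.0,"wx":0.0,"wy":0.0,"wz":0.0,"fingers":0.0},{"dx":8.4,"dy":-8.5,"dz":0.0,"wx":0.0,"wy":0.0,"wz":0.0,"fingers":0.0},{"dx":8.4,"dy":-8.5,"dz":0.0,"wx":0.0,"wy":0.0,"wz":0.0,"fingers":0.0}]'

```text
t: 4.8
ee_pos: [560.5, 73.8, 403.8]
orientation: [[0.974, 0.226, -0.001], [0.226, -0.974, 0.0], [-0.001, -0.001, -1.0]]
force: [0.4, -0.8, -0.2]
finger_gap: 0.1
```

```bash
python3 -c "
from h import *
rel([561,72,248],np.radians(13))
c=env.capture('side');cv2.imwrite('pics/s1.png',c['pixels'][100:320,150:450])
print(proj(c,[[561,72,230]])-[150,100])
w=env.capture('wrist');cv2.imwrite('pics/w1.png',w['pixels'])"
```

```text
t 4.8 d [0.002 0.046 0.021] w [-0.007  0.009  0.017] F [ 0.353 -0.792 -0.222]
[[145.932  92.55 ]]
```

View pics/s1.png

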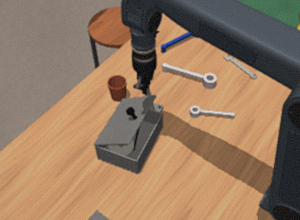

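View pics/w1.png

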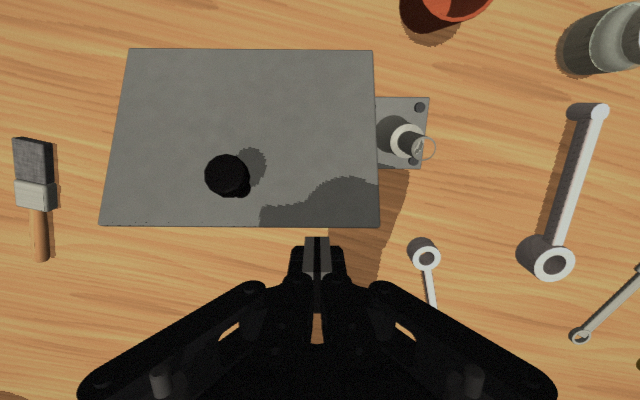

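```bash
python3 -c "
from h import *
w=env.capture('wrist')
print(proj(w,[[561,72,230],[561,72,170],[561,72,160]]))
# lid front corners predicted
x=np.array([.9755,.22,0]);y=np.array([-.22,.9755,0]);H=np.array([664.5,158,85.5])
for th in(.5,.56,.6,.65):
  u=-np.cos(th)*x+[0,0,np.sin(th)];n=np.sin(th)*x+np.array([0,0,np.cos(th)])
  print(th,proj(w,[H+160*u+8*n+110*y,H+160*u+8*n-110*y,H+130*u+51*n,H+8*n+110*y,H+8*n-110*y]).round())
print(proj(w,[[620.5,-12,125],[503.5,-273,40],[698.3,-230.5,36]]))
"
```

```text
[[314.382 248.829]
 [314.906 210.166]
 [314.968 205.597]]
0.5 [[100. 229.]
 [376. 229.]
 [223. 180.]
 [125.  49.]
 [370.  50.]]
0.56 [[ 91. 227.]
 [379. 228.]
 [220. 173.]
 [125.  49.]
 [370.  50.]]
0.6 [[ 85. 225.]
 [380. 226.]
 [217. 167.]
 [125.  49.]
 [370.  50.]]
0.65 [[ 76. 223.]
 [383. 223.]
 [214. 159.]
 [125.  48.]
 [370.  49.]]
[[422.536 150.053]
 [552.074 265.362]
 [596.983 113.717]]
```

Request:
drive_tool --motion '[{"dx":0.0,"dy":0.0,"dz":1.2,"wx":0.0,"wy":0.0,"wz":0.0,"fingers":0.0},{"dx":0.0,"dy":0.0,"dz":1.6,"wx":0.0,"wy":0.0,"wz":0.0,"fingers":0.0},{"dx":0.0,"dy":0.0,"dz":1.8,"wx":0.0,"wy":0.0,"wz":0.0,"fingers":0.0},{"dx":0.0,"dy":0.0,"dz":2.0,"wx":0.0,"wy":0.0,"wz":0.0,"fingers":0.0},{"dx":0.0,"dy":0.0,"dz":2.2,"wx":0.0,"wy":0.0,"wz":0.0,"fingers":0.0},{"dx":0.0,"dy":0.0,"dz":2.4,"wx":0.0,"wy":0.0,"wz":0.0,"fingers":0.0}]'

```text
t: 5.7
ee_pos: [559.9, 71.3, 309.2]
orientation: [[0.975, 0.222, 0.001], [0.222, -0.975, -0.0], [0.001, 0.0, -1.0]]
force: [0.2, -0.5, 0.9]
finger_gap: 0.3
```

Request:
drive_tool --motion '[{"dx":0.0,"dy":0.0,"dz":0.25,"wx":0.0,"wy":0.0,"wz":0.0,"fingers":0.0},{"dx":0.0,"dy":0.0,"dz":0.5,"wx":0.0,"wy":0.0,"wz":0.0,"fingers":0.0},{"dx":0.0,"dy":0.0,"dz":0.7,"wx":0.0,"wy":0.0,"wz":0.0,"fingers":0.0},{"dx":0.0,"dy":0.0,"dz":0.9,"wx":0.0,"wy":0.0,"wz":0.0,"fingers":0.0},{"dx":0.0,"dy":0.0,"dz":1.0,"wx":0.0,"wy":0.0,"wz":0.0,"fingers":0.0},{"dx":0.0,"dy":0.0,"dz":1.03,"wx":0.0,"wy":0.0,"wz":0.0,"fingers":0.0}]'

```text
t: 6.45
ee_pos: [559.6, 71.3, 267.2]
orientation: [[0.975, 0.222, -0.001], [0.222, -0.975, 0.0], [-0.001, -0.0, -1.0]]
force: [-0.7, -0.6, 1.0]
finger_gap: 0.0
```

```bash
python3 -c "
from h import *
w=env.capture('wrist');cv2.imwrite('pics/w2.png',w['pixels'])
w=env.capture('side');cv2.imwrite('pics/s2.png',cv2.resize(w['pixels'][140:300,220:400],None,fx=4,fy=4))
rel([561,72,248],0)"
```

```text
t 6.55 d [ 0.035 -0.009 -3.386] w [-0.001 -0.003  2.569] F [ 0.541 -0.094 -0.379]
```

View pics/s2.png

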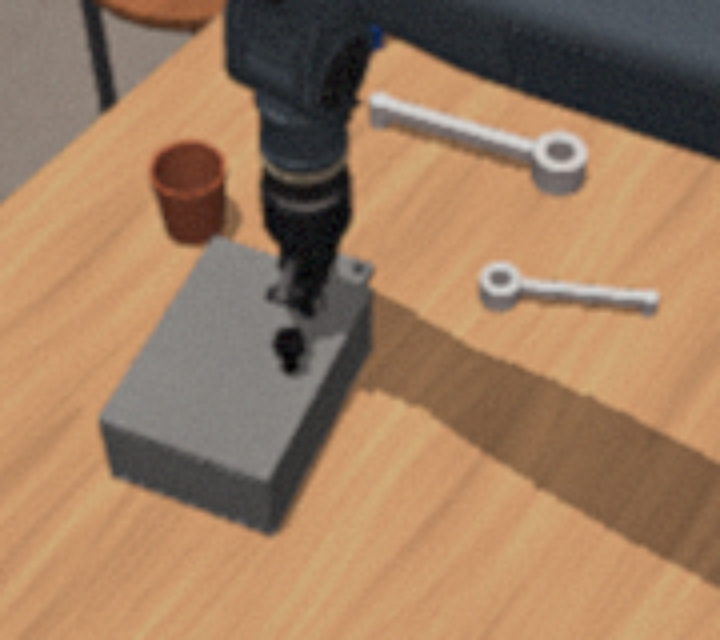

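View pics/w2.png

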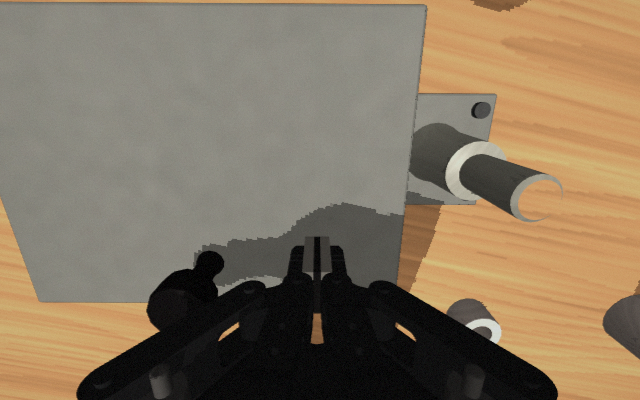

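Request:
drive_tool --motion '[{"dx":0.0,"dy":0.0,"dz":0.04,"wx":0.0,"wy":0.0,"wz":0.0,"fingers":0.0},{"dx":0.0,"dy":0.0,"dz":0.06,"wx":0.0,"wy":0.0,"wz":0.0,"fingers":0.0}]'

```text
t: 6.8
ee_pos: [559.9, 71.3, 266.9]
orientation: [[0.975, 0.222, 0.002], [0.222, -0.975, -0.0], [0.002, 0.0, -1.0]]
force: [-3.1, 0.3, 7.4]
finger_gap: -0.2
```

Request:
drive_tool --motion '[{"dx":0.0,"dy":0.0,"dz":-1.5,"wx":0.0,"wy":0.0,"wz":0.0,"fingers":0.0},{"dx":0.0,"dy":0.0,"dz":-3.0,"wx":0.0,"wy":0.0,"wz":0.0,"fingers":0.0},{"dx":-1.0,"dy":2.5,"dz":-3.0,"wx":0.0,"wy":0.0,"wz":0.0,"fingers":50.0},{"dx":-1.9,"dy":8.1,"dz":-3.0,"wx":0.0,"wy":0.0,"wz":0.0,"fingers":50.0},{"dx":-1.9,"dy":8.1,"dz":-3.0,"wx":0.0,"wy":0.0,"wz":0.0,"fingers":50.0},{"dx":-1.9,"dy":8.1,"dz":-3.0,"wx":0.0,"wy":0.0,"wz":0.0,"fingers":50.0},{"dx":-1.9,"dy":8.1,"dz":-3.0,"wx":0.0,"wy":0.0,"wz":0.0,"fingers":50.0},{"dx":-1.9,"dy":8.1,"dz":-3.0,"wx":0.0,"wy":0.0,"wz":0.0,"fingers":50.0},{"dx":-1.9,"dy":8.1,"dz":-3.0,"wx":0.0,"wy":0.0,"wz":0.0,"fingers":50.0},{"dx":-1.9,"dy":8.1,"dz":-3.0,"wx":0.0,"wy":0.0,"wz":0.0,"fingers":50.0}]'

```text
t: 8.05
ee_pos: [557.8, -260.1, 385.4]
orientation: [[0.975, 0.224, 0.0], [0.224, -0.975, 0.001], [0.0, -0.001, -1.0]]
force: [0.1, -0.3, -0.2]
finger_gap: 49.9
```

```bash
python3 -c "
from h import *
w=env.capture('wrist');cv2.imwrite('pics/w3.png',w['pixels'])
c=env.capture('side');cv2.imwrite('pics/s3.png',cv2.resize(c['pixels'][180:300,220:340],None,fx=5,fy=5))
print(proj(w,[[503.5,-273,40],[698.3,-230.5,36],[558,-261,32]]))
for th in ('lever_hub','lever_balance'): print(env.place_of(w,th))
rel([558,-261,26],np.radians(12.2))"
```

```text
[[316.413 220.607]
 [318.539  36.819]
 [316.837 174.432]]
[{'point': [713.2, -512.9, 1.3], 'conf': 0.67}, {'point': [500.2, -272.2, -2.7], 'conf': 0.6}, {'point': [467.6, -105.9, -2.0], 'conf': 0.6}]
[{'point': [557.3, -261.8, 23.5], 'conf': 0.87}, {'point': [385.0, -576.6, 16.8], 'conf': 0.83}, {'point': [429.9, -124.0, 23.9], 'conf': 0.74}, {'point': [732.7, -465.5, 28.9], 'conf': 0.64}]
t 8.25 d [-0.005  0.028  5.114] w [ 0.001 -0.004  0.154] F [-0.088 -0.679  0.276]
```

View pics/w3.png

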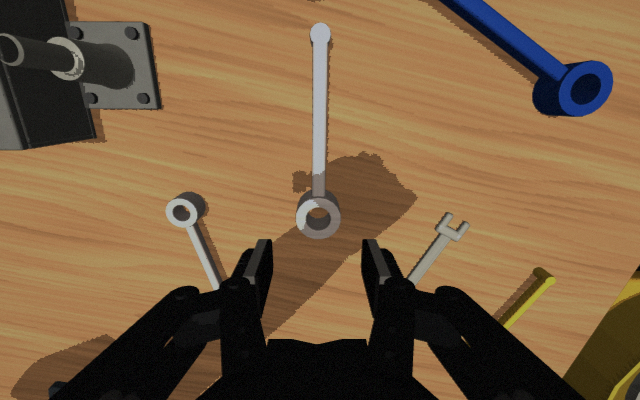

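View pics/s3.png

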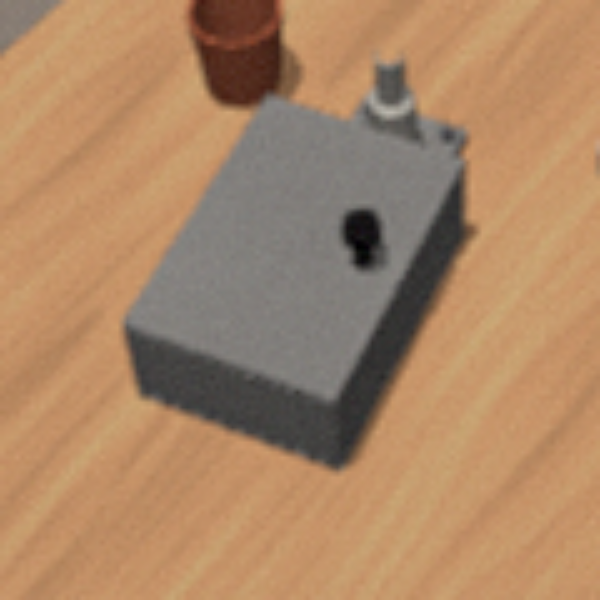

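Request:
drive_tool --motion '[{"dx":0.05,"dy":0.07,"dz":1.5,"wx":0.0,"wy":0.0,"wz":0.15,"fingers":50.0},{"dx":0.05,"dy":0.07,"dz":3.0,"wx":0.0,"wy":0.0,"wz":0.15,"fingers":50.0},{"dx":0.05,"dy":0.07,"dz":4.0,"wx":0.0,"wy":0.0,"wz":0.15,"fingers":50.0},{"dx":0.05,"dy":0.07,"dz":4.3,"wx":0.0,"wy":0.0,"wz":0.15,"fingers":50.0},{"dx":0.05,"dy":0.07,"dz":4.3,"wx":0.0,"wy":0.0,"wz":0.15,"fingers":50.0}]'

```text
t: 8.88
ee_pos: [560.2, -263.2, 213.3]
orientation: [[0.978, 0.21, -0.0], [0.21, -0.978, 0.0], [-0.0, -0.0, -1.0]]
force: [0.7, -0.6, 0.1]
finger_gap: 50.1
```

```bash
python3 -c "
from h import *
w=env.capture('wrist');cv2.imwrite('pics/w4.png',w['pixels'])
print(proj(w,[[560,-261.5,32],[505,-273.5,40],[700,-231,36]]))
rel([560,-261.5,26],np.radians(12.2))"
```

```text
[[312.328 245.447]
 [312.822 330.369]
 [309.719 -50.21 ]]
t 8.925 d [-0.011 -0.061  0.849] w [ 0.02  -0.022 -0.015] F [-0.463 -0.187  0.191]
```

View pics/w4.png

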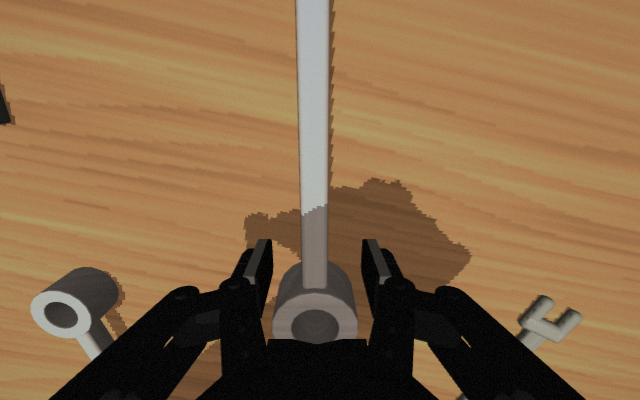

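Request:
drive_tool --newtons 60 --motion '[{"dx":-0.02,"dy":-0.05,"dz":0.5,"wx":0.0,"wy":0.0,"wz":0.0,"fingers":50.0},{"dx":-0.02,"dy":-0.05,"dz":0.85,"wx":0.0,"wy":0.0,"wz":0.0,"fingers":50.0},{"dx":-0.02,"dy":-0.05,"dz":0.85,"wx":0.0,"wy":0.0,"wz":0.0,"fingers":50.0},{"dx":-0.02,"dy":-0.05,"dz":0.85,"wx":0.0,"wy":0.0,"wz":0.0,"fingers":5.0},{"dx":-0.02,"dy":-0.05,"dz":0.85,"wx":0.0,"wy":0.0,"wz":0.0,"fingers":5.0},{"dx":-0.02,"dy":-0.05,"dz":0.85,"wx":0.0,"wy":0.0,"wz":0.0,"fingers":5.0},{"dx":-0.02,"dy":-0.05,"dz":0.85,"wx":0.0,"wy":0.0,"wz":0.0,"fingers":5.0},{"dx":-0.02,"dy":-0.05,"dz":0.85,"wx":0.0,"wy":0.0,"wz":0.0,"fingers":5.0}]'

```text
t: 9.93
ee_pos: [559.4, -262.0, 180.5]
orientation: [[0.978, 0.21, 0.002], [0.21, -0.978, -0.0], [0.002, 0.001, -1.0]]
force: [-1.2, 1.4, 6.1]
finger_gap: 15.1
```

```bash
python3 -c "
from h import *
rel([560,-261.5,26],np.radians(12.2))
w=env.capture('wrist');cv2.imwrite('pics/w5.png',w['pixels'])"
```

```text
t 9.925 d [ 0.018 -0.008 -0.012] w [ 0.007 -0.02  -0.021] F [-1.183  1.358  6.093]
```

View pics/w5.png

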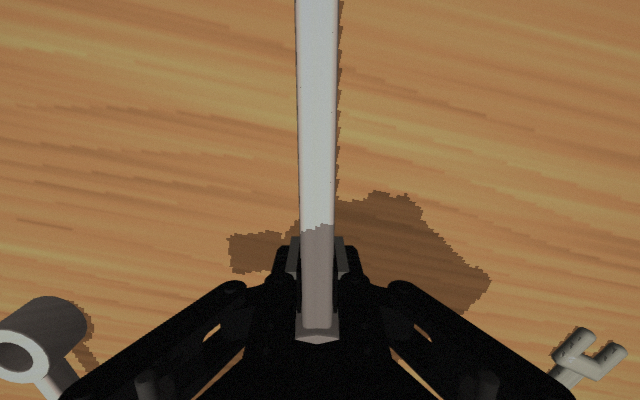

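Request:
drive_tool --newtons 80 --motion '[{"dx":0.0,"dy":0.0,"dz":-0.3,"wx":0.0,"wy":0.0,"wz":0.0,"fingers":5.0},{"dx":0.0,"dy":0.0,"dz":-0.9,"wx":0.0,"wy":0.0,"wz":0.0,"fingers":5.0},{"dx":0.0,"dy":0.0,"dz":-1.7,"wx":0.0,"wy":0.0,"wz":0.0,"fingers":5.0},{"dx":0.0,"dy":0.0,"dz":-2.5,"wx":0.0,"wy":0.0,"wz":0.0,"fingers":5.0},{"dx":0.0,"dy":0.0,"dz":-3.3,"wx":0.0,"wy":0.0,"wz":0.0,"fingers":5.0},{"dx":0.0,"dy":0.0,"dz":-4.0,"wx":0.0,"wy":0.0,"wz":0.0,"fingers":5.0},{"dx":0.0,"dy":0.0,"dz":-4.5,"wx":0.0,"wy":0.0,"wz":0.0,"fingers":5.0},{"dx":0.0,"dy":0.0,"dz":-4.7,"wx":0.0,"wy":0.0,"wz":0.0,"fingers":5.0},{"dx":0.0,"dy":0.0,"dz":-4.7,"wx":0.0,"wy":0.0,"wz":0.0,"fingers":5.0}]'

```text
t: 11.1
ee_pos: [558.8, -262.1, 366.2]
orientation: [[0.978, 0.209, -0.001], [0.209, -0.978, 0.001], [-0.001, -0.001, -1.0]]
force: [0.8, -0.1, -7.3]
finger_gap: 15.1
```

```bash
python3 -c "
from h import *
yaw=np.radians(102.7)
P=np.array([620.5,-12]);y=np.array([np.cos(yaw),np.sin(yaw)])
rel([*(P+56*y),125+35+26],yaw)
for n in('side','top'):
  w=env.capture(n);cv2.imwrite(f'pics/{n}6.png',cv2.resize(w['pixels'][100:240,270:430],None,fx=5,fy=4.2857,interpolation=cv2.INTER_CUBIC))"
```

```text
t 11.1 d [ 2.802 -7.19   0.632] w [ -0.019   0.004 -18.123] F [ 0.751 -0.066 -7.251]
```

View pics/side6.png

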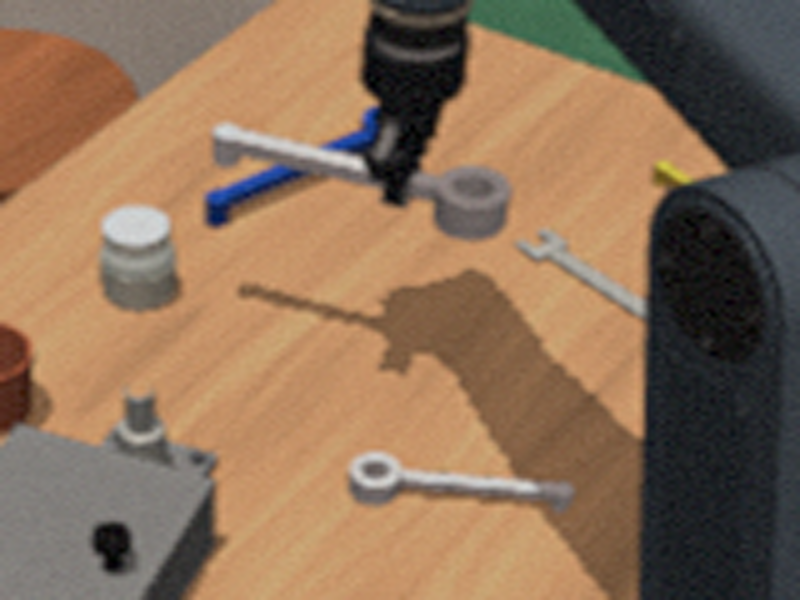

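View pics/top6.png

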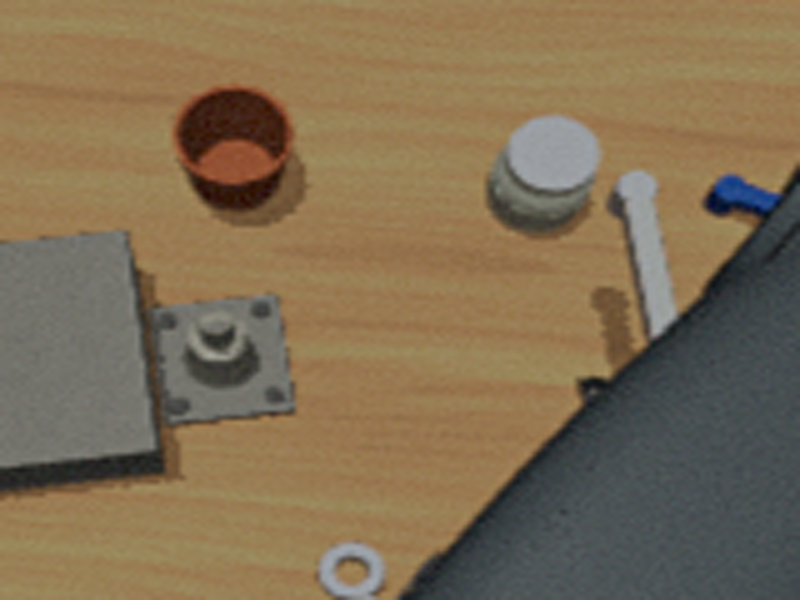

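Request:
drive_tool --motion '[{"dx":0.08,"dy":-0.2,"dz":0.0,"wx":0.0,"wy":0.0,"wz":-0.5,"fingers":5.0},{"dx":0.23,"dy":-0.6,"dz":0.0,"wx":0.0,"wy":0.0,"wz":-1.5,"fingers":5.0},{"dx":0.43,"dy":-1.1,"dz":0.0,"wx":0.0,"wy":0.0,"wz":-2.8,"fingers":5.0},{"dx":0.65,"dy":-1.67,"dz":0.0,"wx":0.0,"wy":0.0,"wz":-4.2,"fingers":5.0},{"dx":0.87,"dy":-2.23,"dz":0.0,"wx":0.0,"wy":0.0,"wz":-5.6,"fingers":5.0},{"dx":1.09,"dy":-2.8,"dz":0.0,"wx":0.0,"wy":0.0,"wz":-7.0,"fingers":5.0},{"dx":1.3,"dy":-3.34,"dz":0.0,"wx":0.0,"wy":0.0,"wz":-8.4,"fingers":5.0},{"dx":1.52,"dy":-3.9,"dz":0.0,"wx":0.0,"wy":0.0,"wz":-9.8,"fingers":5.0},{"dx":1.74,"dy":-4.46,"dz":0.0,"wx":0.0,"wy":0.0,"wz":-11.2,"fingers":5.0},{"dx":1.95,"dy":-5.0,"dz":0.0,"wx":0.0,"wy":0.0,"wz":-12.6,"fingers":5.0},{"dx":2.17,"dy":-5.57,"dz":0.0,"wx":0.0,"wy":0.0,"wz":-14.0,"fingers":5.0},{"dx":2.39,"dy":-6.13,"dz":0.0,"wx":0.0,"wy":0.0,"wz":-15.4,"fingers":5.0},{"dx":2.6,"dy":-6.67,"dz":0.0,"wx":0.0,"wy":0.0,"wz":-16.8,"fingers":5.0},{"dx":2.73,"dy":-7.0,"dz":0.0,"wx":0.0,"wy":0.0,"wz":-17.6,"fingers":5.0},{"dx":2.8,"dy":-7.19,"dz":0.0,"wx":0.0,"wy":0.0,"wz":-18.1,"fingers":5.0},{"dx":2.8,"dy":-7.19,"dz":0.0,"wx":0.0,"wy":0.0,"wz":-18.1,"fingers":5.0},{"dx":2.8,"dy":-7.19,"dz":0.0,"wx":0.0,"wy":0.0,"wz":-18.1,"fingers":5.0}]'

```text
t: 13.32
ee_pos: [608.1, 42.2, 367.0]
orientation: [[-0.217, 0.976, -0.0], [0.976, 0.217, -0.001], [-0.0, -0.001, -1.0]]
force: [0.5, -1.2, -7.9]
finger_gap: 14.6
```

```bash
python3 -c "
from h import *
yaw=np.radians(102.7)
P=np.array([620.5,-12]);y=np.array([np.cos(yaw),np.sin(yaw)])
rel([*(P+56*y),125+30+26],yaw)
for n,(a,b) in(('side',(150,220)),('top',(100,200)),('wrist',(0,0))):
  w=env.capture(n);c=w['pixels'];
  if n!='wrist': c=cv2.resize(c[a:a+120,b:b+160],None,fx=5,fy=5,interpolation=cv2.INTER_CUBIC)
  cv2.imwrite(f'pics/{n}7.png',c)
  for th in('lever_hub','post_top'):
    for e in env.place_of(w,th)[:3]: print(n,th,e)
"
```

```text
t 13.325 d [0.009 0.005 0.774] w [-0.007  0.004 -0.032] F [ 0.46  -1.163 -7.865]
side lever_hub {'point': [626.5, -13.1, 187.0], 'conf': 0.51}
side lever_hub {'point': [471.7, -104.1, -0.7], 'conf': 0.49}
side post_top {'point': [619.2, -7.8, 126.5], 'conf': 0.66}
side post_top {'point': [448.5, -441.8, -1.9], 'conf': 0.18}
top lever_hub {'point': [617.1, -17.5, 191.2], 'conf': 0.89}
top lever_hub {'point': [472.3, -107.3, -0.7], 'conf': 0.84}
top lever_hub {'point': [713.0, -515.5, 1.0], 'conf': 0.73}
top post_top {'point': [622.0, -11.2, 122.0], 'conf': 0.82}
wrist lever_hub {'point': [464.6, -105.7, 0.4], 'conf': 0.84}
wrist post_top {'point': [665.0, 155.9, 86.7], 'conf': 0.36}
```

View pics/side7.png

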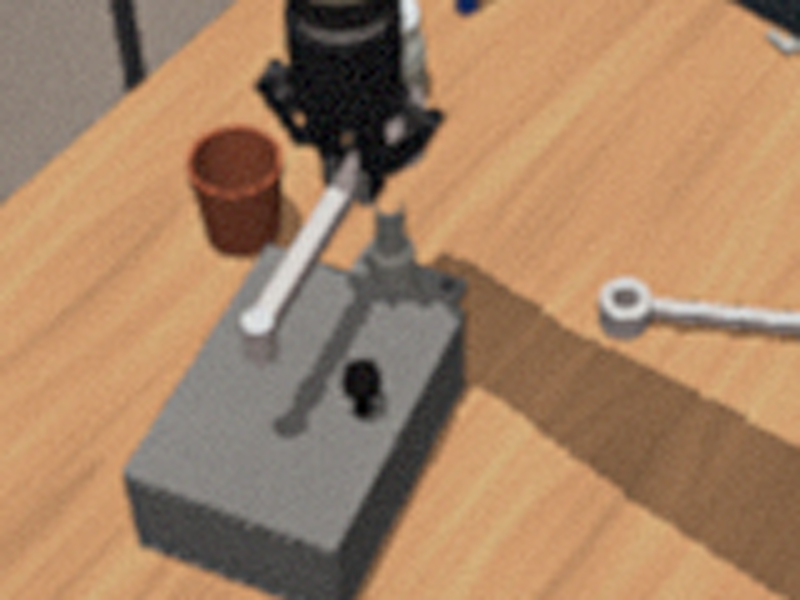

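View pics/top7.png

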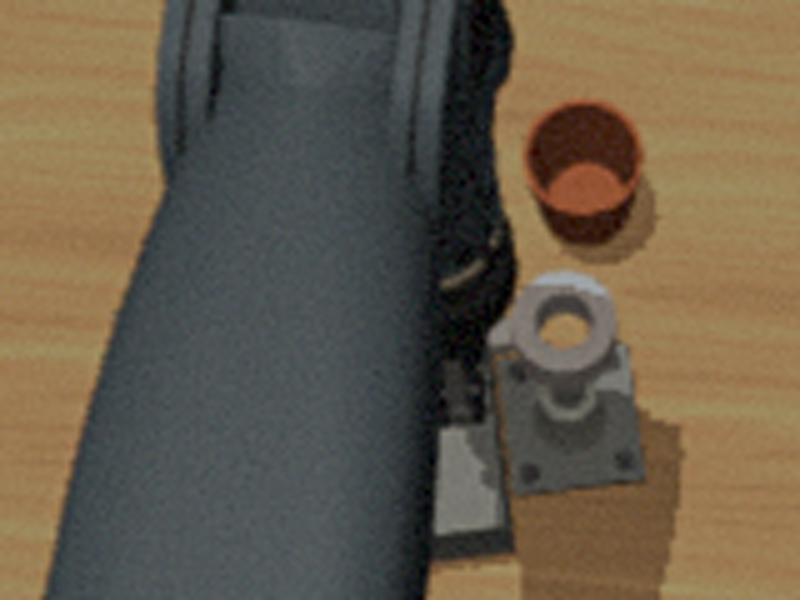

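View pics/wrist7.png

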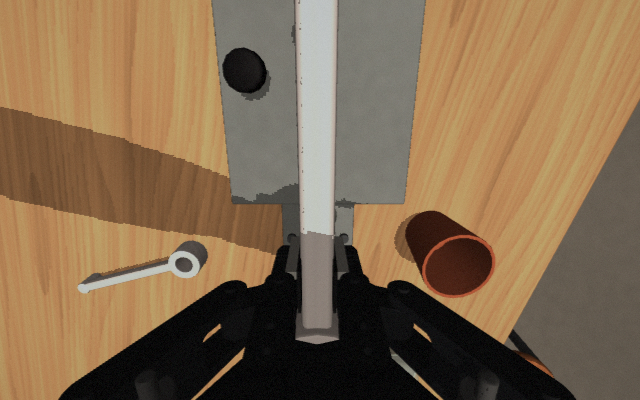

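```bash
python3 -c "
from h import *
t=env.capture('top');s=env.capture('side')
print('hub',onplane(t,(313,164.4),226.5),'pin',onplane(s,(271.4,214.4),222.5))
for n in(t,s):
  print(proj(n,[[620.5,-12,125]]))
print('post',onplane(t,(200+568/5,100+378/5),125))
yaw=np.radians(102.7);H=np.array([620.5,-12]);
G=np.array([608.1,42.2])
print('exp pin',G+144*np.array([np.cos(yaw),np.sin(yaw)]),'exp hub',G-56*np.array([np.cos(yaw),np.sin(yaw)]))
b=env.recognise(t,'lever');print(b[:2])
for e in env.place_of(s,'lever_balance')[:2]:print(e)
"
```

```text
hub [619.199 -13.52  226.5  ] pin [572.973 185.295 222.5  ]
[[313.517 174.115]]
[[297.74 190.23]]
post [616.113 -12.658 125.   ]
exp pin [576.442 182.677] exp hub [620.411 -12.43 ]
[{'point': [724.9, -464.6, 34.8], 'conf': 0.92}, {'point': [431.8, -126.0, 26.5], 'conf': 0.68}]
{'point': [729.5, -461.8, 28.7], 'conf': 0.63}
{'point': [608.1, 42.2, 211.0], 'conf': 0.55}
```

Request:
drive_tool --motion '[{"dx":0.0,"dy":0.0,"dz":0.2,"wx":0.0,"wy":0.0,"wz":0.0,"fingers":5.0},{"dx":0.0,"dy":0.0,"dz":0.45,"wx":0.0,"wy":0.0,"wz":0.0,"fingers":5.0},{"dx":0.0,"dy":0.0,"dz":0.65,"wx":0.0,"wy":0.0,"wz":0.0,"fingers":5.0},{"dx":0.0,"dy":0.0,"dz":0.72,"wx":0.0,"wy":0.0,"wz":0.0,"fingers":5.0},{"dx":0.0,"dy":0.0,"dz":0.72,"wx":0.0,"wy":0.0,"wz":0.0,"fingers":5.0}]'

```text
t: 14.6
ee_pos: [608.1, 42.7, 337.8]
orientation: [[-0.218, 0.976, -0.001], [0.976, 0.218, 0.0], [0.0, -0.001, -1.0]]
force: [-0.1, 0.3, -6.4]
finger_gap: 15.1
```

```bash
python3 -c "
from h import *
for n,(a,b) in(('side',(150,240)),('top',(110,230))):
  w=env.capture(n);c=w['pixels'];
  c=cv2.resize(c[a:a+75,b:b+100],None,fx=8,fy=8,interpolation=cv2.INTER_CUBIC)
  cv2.imwrite(f'pics/{n}8.png',c)
  o=cv2.imread({'top':'pics/top0.png','side':'pics/side0.png'}[n])
  cv2.imwrite(f'pics/{n}8b.png',cv2.resize(o[160:220,270:350],None,fx=10,fy=10,interpolation=cv2.INTER_CUBIC))
  if n=='top': print(onplane(w,(313.6,176),125))
  else: print(onplane(w,(298.2,192.8),125))
  print(proj(w,[[620.5,-12,125],[620.5,-12,77]]))
"
```

```text
[611.632  -2.986 125.   ]
[[297.74  190.23 ]
 [298.113 198.695]]
[614.927 -12.771 125.   ]
[[313.517 174.115]
 [313.948 178.321]]
```

View pics/side8.png

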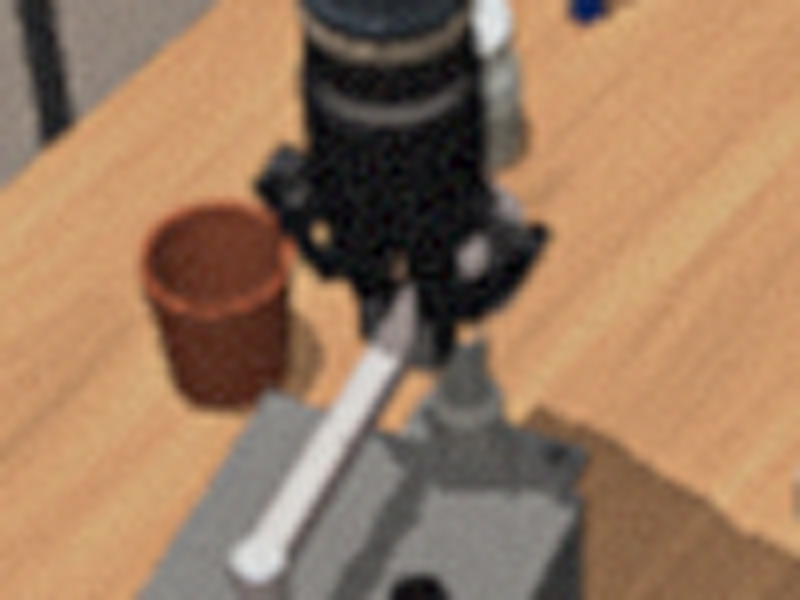

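View pics/top8.png

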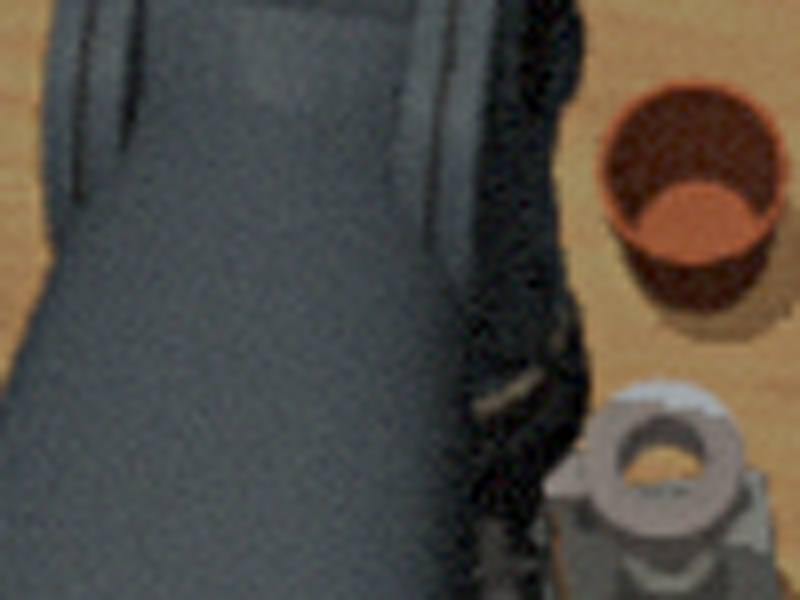

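View pics/top8b.png

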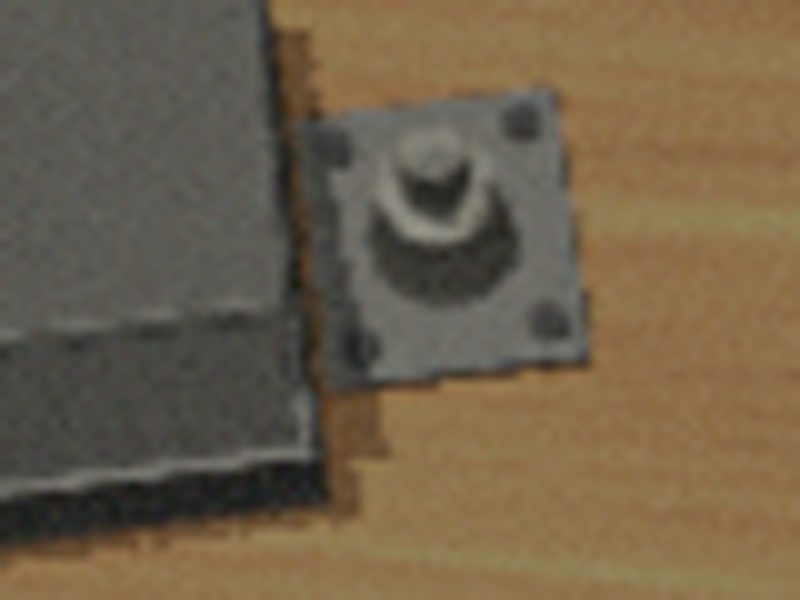

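View pics/side8b.png

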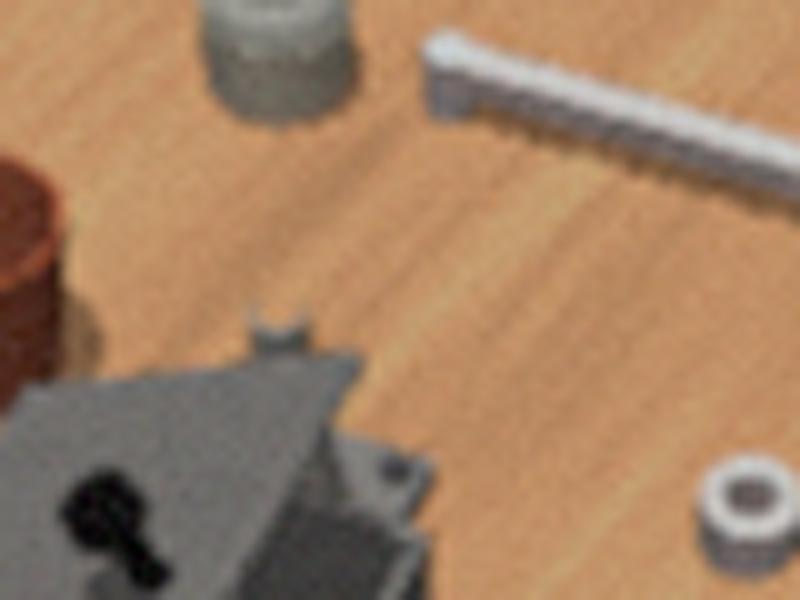

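```bash
python3 -c "
from h import *
t=env.capture('top')
print(onplane(t,(313.1,167.5),197.3),onplane(t,(313.3,175),125))
for n in('top','side','top','side'):
  c=env.capture(n)
  for th in ('lever_hub','post_top','housing'):
    for e in env.place_of(c,th)[:3]:
      if abs(e['point'][1])<200 and 550<e['point'][0]<660: print(n,th,e)
rel([608,42.5,181],np.radians(102.7))
"
```

```text
[619.265 -12.951 197.3  ] [617.817 -11.627 125.   ]
top lever_hub {'point': [622.9, -16.8, 160.4], 'conf': 0.71}
top post_top {'point': [620.6, -12.2, 119.9], 'conf': 0.64}
side lever_hub {'point': [625.8, -12.8, 161.5], 'conf': 0.65}
side post_top {'point': [619.4, -10.1, 127.7], 'conf': 0.72}
side housing {'point': [588.9, 141.9, 0.6], 'conf': 0.9}
top lever_hub {'point': [622.5, -15.8, 159.7], 'conf': 0.88}
top post_top {'point': [624.9, -12.6, 121.4], 'conf': 0.86}
side lever_hub {'point': [625.2, -12.2, 159.7], 'conf': 0.86}
side post_top {'point': [622.2, -10.6, 127.9], 'conf': 0.6}
side post_top {'point': [588.6, 142.3, 2.6], 'conf': 0.28}
side housing {'point': [586.7, 141.6, -0.7], 'conf': 0.93}
t 15.55 d [-0.004 -0.006  0.059] w [-0.    -0.    -0.022] F [ 0.345 -0.141 -7.096]
```

Request:
drive_tool --motion '[{"dx":0.03,"dy":-0.02,"dz":0.03,"wx":0.0,"wy":0.0,"wz":0.0,"fingers":5.0},{"dx":0.06,"dy":-0.04,"dz":0.06,"wx":0.0,"wy":0.0,"wz":0.0,"fingers":5.0},{"dx":0.06,"dy":-0.04,"dz":0.06,"wx":0.0,"wy":0.0,"wz":0.0,"fingers":5.0},{"dx":0.06,"dy":-0.04,"dz":0.06,"wx":0.0,"wy":0.0,"wz":0.0,"fingers":5.0},{"dx":0.06,"dy":-0.04,"dz":0.06,"wx":0.0,"wy":0.0,"wz":0.0,"fingers":5.0},{"dx":0.06,"dy":-0.04,"dz":0.06,"wx":0.0,"wy":0.0,"wz":0.0,"fingers":5.0}]'

```text
t: 16.3
ee_pos: [606.2, 44.7, 336.0]
orientation: [[-0.218, 0.976, 0.0], [0.976, 0.218, 0.0], [-0.0, 0.0, -1.0]]
force: [-0.8, 0.7, -6.6]
finger_gap: 15.1
```

```bash
python3 -c "
from h import *
t=env.capture('top');s=env.capture('side')
print('pin prev',onplane(s,(272.25,219.5),193.3),'expect',np.array([608.1,42.6])+144*np.array([-.218,.976]))
for c,n in((t,'top'),(s,'side')):
  cv2.imwrite(f'pics/{n}9.png',cv2.resize(c['pixels'][140:240,230:360],None,fx=6,fy=6,interpolation=cv2.INTER_CUBIC))
  for th in ('lever_hub','post_top','lever_balance','lid_handle','cup','jar','wrench','brush'):
    for e in env.place_of(c,th)[:1]:print(n,th,e)
rel([608,42.5,181],np.radians(102.7))
"
```

```text
pin prev [573.866 183.54  193.3  ] expect [576.708 183.144]
top lever_hub {'point': [710.3, -513.2, -0.3], 'conf': 0.87}
top post_top {'point': [620.4, -10.0, 122.1], 'conf': 0.62}
top lever_balance {'point': [437.1, -126.5, 18.3], 'conf': 0.82}
top lid_handle {'point': [771.4, -202.3, 1.3], 'conf': 0.3}
top cup {'point': [767.4, -5.2, 1.4], 'conf': 0.62}
top jar {'point': [771.1, -202.0, -2.8], 'conf': 0.89}
top wrench {'point': [444.3, -437.5, -1.9], 'conf': 0.58}
top brush {'point': [416.1, 435.2, -4.2], 'conf': 0.57}
side lever_hub {'point': [621.8, -12.8, 156.6], 'conf': 0.74}
side post_top {'point': [622.3, -10.8, 128.9], 'conf': 0.83}
side lever_balance {'point': [604.6, 43.7, 179.7], 'conf': 0.85}
side lid_handle {'point': [541.7, 132.0, 130.6], 'conf': 0.95}
side cup {'point': [765.7, -6.0, -1.5], 'conf': 0.71}
side jar {'point': [771.8, -200.5, 4.0], 'conf': 0.64}
side wrench {'point': [445.5, -438.3, -1.3], 'conf': 0.56}
side brush {'point': [422.3, 432.4, -2.1], 'conf': 0.86}
t 17.2 d [-0.064  0.034 -0.001] w [-0.    -0.    -0.022] F [-0.268 -0.682 -6.831]
```

View pics/top9.png

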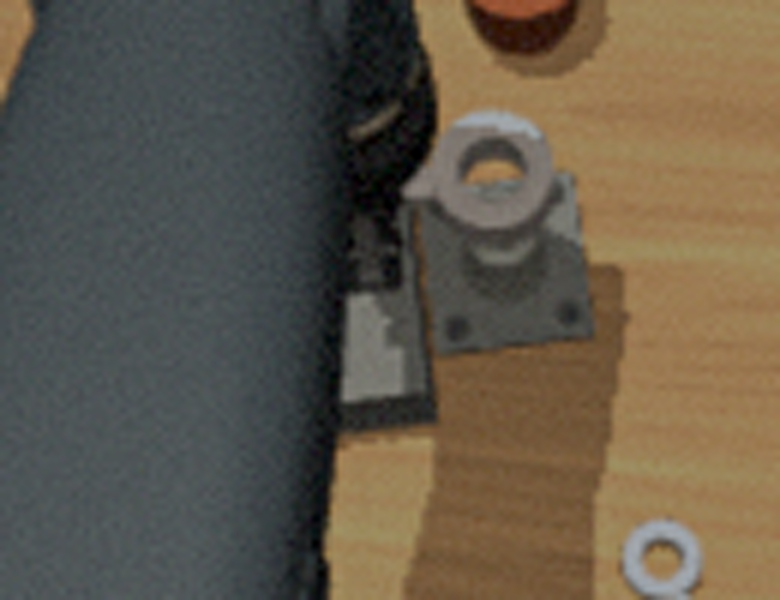

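View pics/side9.png

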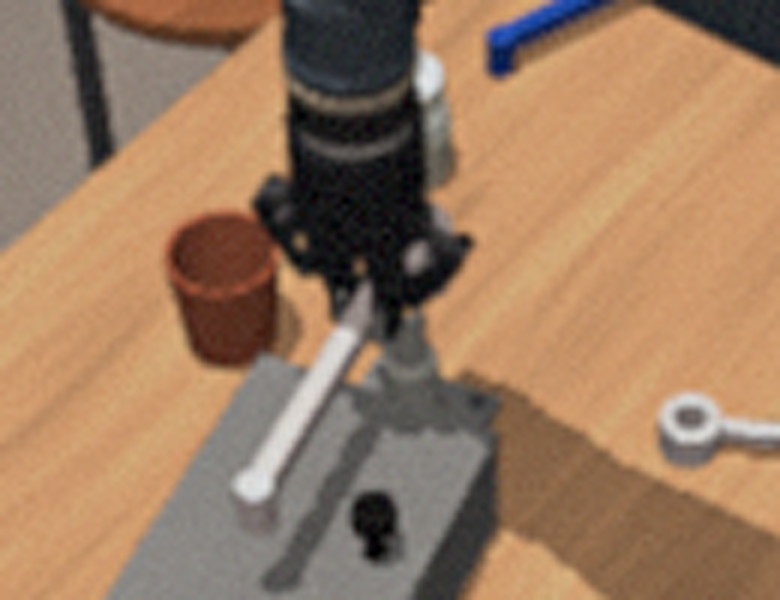

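```bash
python3 -c "
from bench import env
s=env.get_state();print(s['joint_vel'],s['finger_gap'])
print(env.job_done())"
```

```text
[ 1.78530472e-03 -1.36616959e-03  1.36172266e-04 -4.23826210e-06
 -9.70880801e-04 -9.04209458e-04] 14.515400598703344
the job is handed in; nothing more can be done
None
```

I shut the lid, picked up the large grey lever by its balance point, and handed the job in at about 17 s while holding it level over the post. No verdict is reported, so these are my last checks:

- **Lid:** I pushed it with the closed fingers until the force rose to 7 N at the stop. The fingertips were then at the shut height, 94 mm, and the pictures show it closed.
- **Lever position:** The hub underside was about (622, -13, 157) mm and the post top about (621, -11, 125) mm. That puts the bore about 2 mm off the post axis, with about 32 mm of air.
- **Lever direction and level:** The arm points along the box's length over the lid to within about 0.02 rad. The pin is within 4 mm of where a level lever would put it.
- **Grip:** The network put the balance point about 2 mm from the grasp point. The finger gap was about 15 mm, the grip 80 N, the lifted weight about 7 N, and the arm was still.
- **Cup, jar, wrench and brush:** All were measured within about 5 mm of their first places, which is the measuring error.

**Disagreements:**
- The wrist camera placed the hub 3 to 4 mm farther along the arm than the two fixed cameras did. I used the fixed cameras.
- The post top differed by 3 to 4 mm, and in one rough reading by about 12 mm, between my own pixel readings and the networks. I corrected by about 3 mm as a compromise between the two.
- In the final top picture, the network found only the look-alikes for the hub and balance point. The final hub and balance figures therefore come from the side camera alone.

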